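# Turn the casting box over onto its lid and bar it

## Robot

A 6-joint arm with a two-finger parallel gripper is mounted at the origin on a cart in front of the work surface, level with it; the furniture and walls round the work are solid. World frame = base frame: x ahead of the robot, y to its left, z up, the work surface at z = 0. Lengths are in m, angles in rad, forces in N, time in s.
With the tool pointing down it reaches from about 0.275 to 0.75 m from the base axis. Payload 10.2 kg.
Tool frame: the origin (TCP) lies at the very end of the fingers, on their centre line; the grasp point (between the pads) lies 19 mm behind it (bot.grip_point_offset is the distance from the TCP to the grasp point, in m); z points along the fingers, y is the direction in which the jaws open and shut (so a half turn about z gives the same grasp; the last joint's range is limited). The gripper opens to 88 mm and grips with 3 to 60 N. Pads are 18 mm wide; open, the fingers measure 123 mm over their backs; the gripper's body (75 mm by 187 mm) begins 45 mm behind the grasp point.
Start: joints at [0.879, 0.313, 1.498, -0, 1.331, -0.223], TCP at [0.237, 0.468, 0.239] pointing down, gripper open.
Joint ranges: [-2.94, 2.94], [-0.97, 2.17], [0.19, 2.56], [-1.23, 4.37], [0.02, 3.11], [-2.88, 2.88]. Speed limits (rad/s): [2.39, 2.39, 3.01, 3.14, 3.14, 3.14].

## Interface

Orientations are given as a unit quaternion [w, x, y, z].
In Python, from workcell import bot, optics, workorder gives the robot as it stands. The module is installed in compiled form; this text tells all that it offers.
- The arm moves only by the tool play_rows, never from a script. Its argument "motion" is a list of rows, each an object with "linear": the shift along the tool's x, y, z in units of 40 mm (1.0 is 40 mm), a list of three; "turn": the turn about the tool's z in units of 6 degrees (1.0 is 6 degrees). In form: [{"linear": [dx, dy, dz], "turn": turn}, ...]. A call has 1 to 5 rows; each row is the pose to reach, as a shift and turn from the pose measured when the call began, along the tool's axes at that moment; what a row does not reach only later rows make up. A row lasts 1/8 s, in which the tool goes at most 62.5 mm and 10.7 degrees, less where a joint would pass 70% of its speed; a pose out of reach is approached as far as the arm can. A call with a gripper value outside its range is refused whole. "jaw" is the gripper command: -1 is fully open, 1 is shut, values between are in proportion, set as the call begins (left out, the last holds). The fingers move at their own pace and stop on an object; "grip_force" is the grip in N (left out, the last holds). Time passes only in rows, so rows that repeat a pose let the fingers close. It gives the time, the measured TCP pose, the force and the opening at its end, in the units of the state.
- bot.observe(): the state, without advancing time (a new reading comes with each control period).
- optics.capture(name): name is "scene" or "side" or "wrist"; returns a dict with "frame" (384x512x3 uint8, red, green, blue), "K" (3x3 intrinsics, pixels), "xyz" and "rotation" of the camera in the world. Camera axes: x right, y up, looking along -z (the intrinsics and any distortion apply to the point x, -y, -z); pixel columns grow to the right and rows downward; lengths in m; the calibration is good to about 2 mm. A picture is of the moment at which its call begins. There is no depth.
- workorder.sign_off(): hands the job in, once; it reports no verdict.
Trained networks look in a picture, given as the dict that the camera call returned (one of the last four; its "shot" number tells which), for a name from the list of things; names that differ only in an ending like _2 or _b are one class to them, and where a whole thing is asked for, a point or a joint stands for the part that bears it (a point fixed in the world has none). Each returns a list of dicts, best first, with "p" (0 to 1); they miss things now and then, are a little off and sometimes report something else, mostly with a low value. They report only what shows in the picture. A call takes as long as a camera call. They do not tell look-alikes from the thing itself.
- optics.spot_in(picture, label): "extent" ([left, top, width, height] as shares, 0 to 1, of the picture: columns of its width, rows of its height, round what is visible of it).
- optics.trace(picture, label): "mask" (384x512 bool, what is visible of it) and "extent" ([left, top, width, height] as shares, 0 to 1, of the picture: columns of its width, rows of its height, round what is visible of it).
- optics.spot_point(picture, label): "location" ([column, row] as shares, 0 to 1, of the picture: columns of its width, rows of its height: a listed point, or the origin of a listed thing).
The state is a dict: "time_s": time; "joints": joint angles; "dq": joint speeds; "joint_torque": joint torques, N m; "ee_pos": TCP position; "eef_rot": TCP orientation; "contact_force": force on the tool from outside, world axes, zero at the start; "moment": the same for the moment, N m; "grip_width": finger opening in m.
Only numpy, scipy, OpenCV 4.12 (cv2) and the standard library are available. Lean on these libraries where they do the work, as an engineer would, in place of code of your own. Each camera call takes 0.05 s, during which the arm holds its last target.

## Task

The closed wooden casting box leans lid-up on one slope of its V-shaped turning stand; the lid only lies loose on it. Pinch lid and bottom together at the upper edge and turn the box across, so that it lies on its lid, fully home on the other slope, without letting it topple or the lid gape or slip. Then swing the stand's bar right round to its stop, so that it lies across the turned box, and leave the things around undisturbed.

Things in the scene. Friction and masses are not known exactly. Their poses are not given: they have to be found in the camera images.
- stand: Fixed plywood turning stand, plate 245 x 200 mm. Origin on the table under the middle of the V; x along the V's bottom line (37 mm above the table), y to its left, z up. Slopes of 45 degrees rise 100 mm long to the left (+y, box starts there) and right (-y, box must end there). Each is two 14 mm rails at x = -60 and +60 mm, open between. The bar's post (20 mm thick): x -125, y -35 mm
- box_mid (a point): Centre of the closed box, 170 (its x) by 140 (its y) by 36 mm (its z): tray 28 mm high, lid plate 8 mm of the same outline; about 0.5 kg with a loose slab shut inside. Moves with the tray. z points from tray floor to lid, y up the slope to the upper edge, x along the stand's x. At the start the tray floor lies on the left slope, its lower edge at the V's bottom line
- box_edge (a point): Middle of the box's upper edge at the start, half-way through its thickness: 70 mm along the box's y from box_mid. Same axes as box_mid. There is free room for fingers on both faces here, between the rails
- lid_mid (a point): Centre of the lid's outer face, 18 mm along the box's z from box_mid when shut; axes as the box's. The lid is loose: only a lip 4 mm deep with 2 mm play keeps it. A knob 30 mm across stands 14 mm out of its centre; turned over, it hangs free between the rails
- turned_home (a point): Point fixed on the stand where box_mid must be at the end: lid face on the right slope's rails, the same lower edge at the V's bottom line, the box's y pointing up to the stand's right and its z down to the right, both at 45 degrees. That is the start pose turned 90 degrees about the stand's +x. The rails are smooth: let go within some mm of it, the box slides home by its weight
- gate_pivot (a point): Fixed pivot of the stand's swinging bar, on top of the post, on the bar's centre line 142 mm above the table; vertical axis
- gate_knob (a point): Middle of the upright wooden peg near the end of the bar, 90 mm from the pivot and 20 mm above the bar's centre line: 16 mm thick, its top 15 mm above this point. The bar is a round rod, radius 6 mm, 111 mm long from the pivot
- gate (a joint): Angle of the bar (rad): 0 pointing to the stand's left (+y), starts 0 to 0.5; grows as it swings clockwise seen from above to its stop at 1.571, where it points along the stand's +x, 7 mm off the upper face of the turned box. Light friction (about 0.6 N at the peg); stays where it is left
- sanding_block: Cork sanding block 60 x 101 x 32 mm, loose on the right; origin at its underside; not to be disturbed
- masking_tape: Roll of tape, 103 mm across, 25 mm high, loose on the left; origin at its underside; not to be disturbed
- try_square: Small try square 148 x 75 x 14 mm, loose on the right; origin at its underside; not to be disturbed
- felt_pen: Grey felt pen, 137 mm long, 13 mm thick, loose on the left; origin at its underside; not to be disturbed
- tray: The box's bottom tray: origin at the centre of its underside (18 mm below box_mid along the box's z), axes as the box's. It must be turned slowly under control; a box that is let topple spins faster than 4 rad/s
Things that resemble listed ones, but are neither listed nor needed, are in the scene too. Leave any green look-alike of the part that bears lid_mid alone.

How it is judged:
On the way, in this order (a step that is already met when the one before it is completed fails the run):
1. the box lies turned over on its lid, home on the right slope (angle between box_mid's own z axis and vertical above 2.2 rad and distance between box_mid and turned_home below 0.012 m), for 0.2 s.
2. the bar is swung round to its stop (value of joint gate above 1.45 rad), for 0.2 s.
At the end, for the whole second after the job is handed in: The box lies on its lid on the right slope, its centre within 12 mm of the home point and its faces within 6 degrees of the slope, lid shut to within 5 mm; the bar stands at its stop (gate over 1.45 rad) (angle between box_mid's own z axis and vertical between 2.25 and 2.46 rad and distance between box_mid and turned_home below 0.012 m and z of lid_mid in the frame of box_mid below 0.023 m and value of joint gate above 1.45 rad); the robot touches nothing.
It fails at once if the lid gapes by more than 6 mm or slips more than 8 mm sideways on the tray (z of lid_mid in the frame of box_mid above 0.024 m or x of lid_mid in the frame of box_mid above 0.008 m or x of lid_mid in the frame of box_mid below -0.008 m or y of lid_mid in the frame of box_mid above 0.008 m or y of lid_mid in the frame of box_mid below -0.008 m).
It fails at once if the box topples instead of being turned under control (angular speed of tray above 4 rad/s).
It fails at once if the sanding block, tape roll, try square or felt pen is moved by more than 30 mm (distance of any of sanding_block, masking_tape, try_square, felt_pen from where it was at the start of the episode above 0.03 m).
It also fails if it takes over 56 s, if anything falls off the work surface, if the arm or the gripper's body presses on something with over 40 N, if the wrist force passes 120 N, or if a joint passes its speed limit or range.

## Working session

There is one attempt and no reset: what is moved stays moved. The work goes in short steps, Python scripts to look and compute and a tool call to move; the robot and the scene stay as the last step left them, time stands still between calls to the robot, and variables do not carry over. Pictures are saved under pics/ and viewed, and the job is handed in when it is done.

Besides the shell and the picture viewer there is one more tool, called after ">>>" as name(argument=value, ...), one argument or row to a line, values as JSON. play_rows: Moves the arm, as the interface text tells. Its arguments: {"type":"object","properties":{"motion":{"type":"array"},"jaw":{"type":"number"},"grip_force":{"type":"number"}},"required":["motion"]}

```bash
mkdir -p pics; cat > h.py <<'E'
import numpy as np, cv2
from workcell import bot, optics, workorder
def save(c,n):
    cv2.imwrite(f'pics/{n}.png',cv2.cvtColor(c['frame'],cv2.COLOR_RGB2BGR))
E
python3 - <<'E'
from h import *
print(bot.observe(), bot.grip_point_offset)
for n in ['scene','side','wrist']:
    c=optics.capture(n); save(c,n+'0'); print(n,c['K'].tolist(),c['xyz'],c['rotation'],[k for k in c])
    for l in ['stand','box_mid','box_edge','lid_mid','turned_home','gate_pivot','gate_knob','tray']:
        try:
            print(l,[(np.round(np.array(d['location'])*[512,384],1).tolist(),round(d['p'],2)) for d in optics.spot_point(c,l)])
        except Exception as e: print(l,e)
E
```

```text
{'time_s': 0.0, 'joints': array([ 8.78627695e-01,  3.13445633e-01,  1.49841815e+00, -2.51421452e-05,
        1.33096285e+00, -2.23368814e-01]), 'dq': array([-0.00051916, -0.00028331, -0.00134741,  0.00178361, -0.0010407 ,
       -0.0008071 ]), 'joint_torque': array([ 2.16124140e-04, -4.02215660e+01, -2.52271754e+01,  6.93973666e-02,
        3.52688972e-02, -1.45476197e-04]), 'ee_pos': array([0.23705259, 0.46817345, 0.23817042]), 'eef_rot': array([-2.61726018e-04,  2.32256390e-01,  9.72654403e-01, -5.58863324e-04]), 'contact_force': array([-0.34419749, -0.00449328,  0.54780328]), 'moment': array([-0.00358817, -0.00860411, -0.03416459]), 'grip_width': 0.08797825867333789} 0.0187
scene [[493.4374007364897, 0.0, 245.82573992555695], [0.0, 493.4374007364897, 182.16712662005438], [0.0, 0.0, 1.0]] [-0.33917783 -0.54689358  1.37930898] [ 0.80208528  0.28260332 -0.1677979  -0.49863657] ['frame', 'K', 'xyz', 'rotation', 'shot']
stand [([251.4, 182.5], 0.79), ([320.2, 202.7], 0.57)]
box_mid []
box_edge [([228.0, 151.5], 0.54)]
lid_mid [([380.1, 233.6], 0.83), ([248.0, 164.6], 0.64), ([167.9, 15
[... 229 characters left out ...]
0.0, 0.0, 1.0]] [0.35443965 1.0410523  0.71601033] [-0.08069226 -0.04509604  0.52287105  0.84738478] ['frame', 'K', 'xyz', 'rotation', 'shot']
stand [([238.2, 230.6], 0.71)]
box_mid [([233.3, 208.3], 0.86)]
box_edge [([232.9, 199.8], 0.78)]
lid_mid [([264.0, 166.6], 0.61)]
turned_home []
gate_pivot [([279.7, 184.4], 0.85)]
gate_knob [([269.4, 192.8], 0.63)]
tray []
wrist [[305.280969592804, 0.0, 256.7414384160959], [0.0, 305.280969592804, 187.33181210372007], [0.0, 0.0, 1.0]] [0.17259413 0.50057825 0.38499451] [ 0.8431173  -0.12218455 -0.07526162  0.5182276 ] ['frame', 'K', 'xyz', 'rotation', 'shot']
stand []
box_mid []
box_edge []
lid_mid []
turned_home []
gate_pivot []
gate_knob []
tray []
```

View pics/scene0.png

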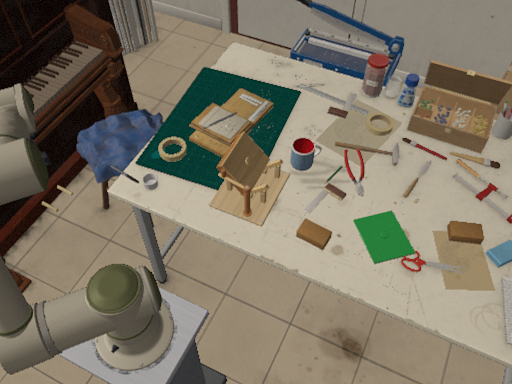

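View pics/side0.png

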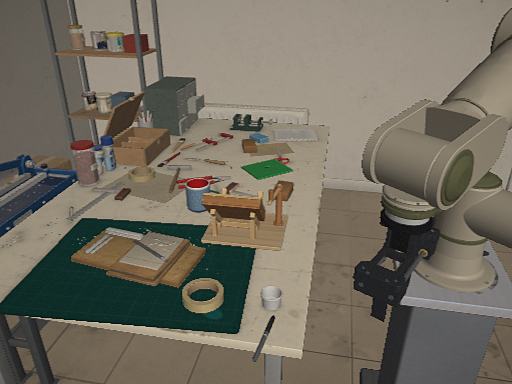

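View pics/wrist0.png

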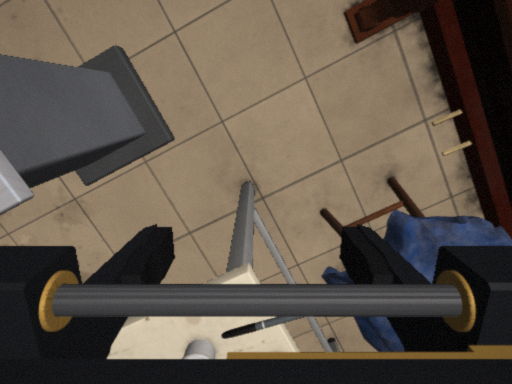

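```bash
python3 - <<'E'
from h import *
for n,(x,y,w,h) in {'scene0':(110,80,240,180),'side0':(150,120,200,150)}.items():
    im=cv2.imread(f'pics/{n}.png')[y:y+h,x:x+w]
    cv2.imwrite(f'pics/{n}z.png',cv2.resize(im,(800,600),interpolation=cv2.INTER_CUBIC))
E
```

```text
(no output)
```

View pics/scene0z.png

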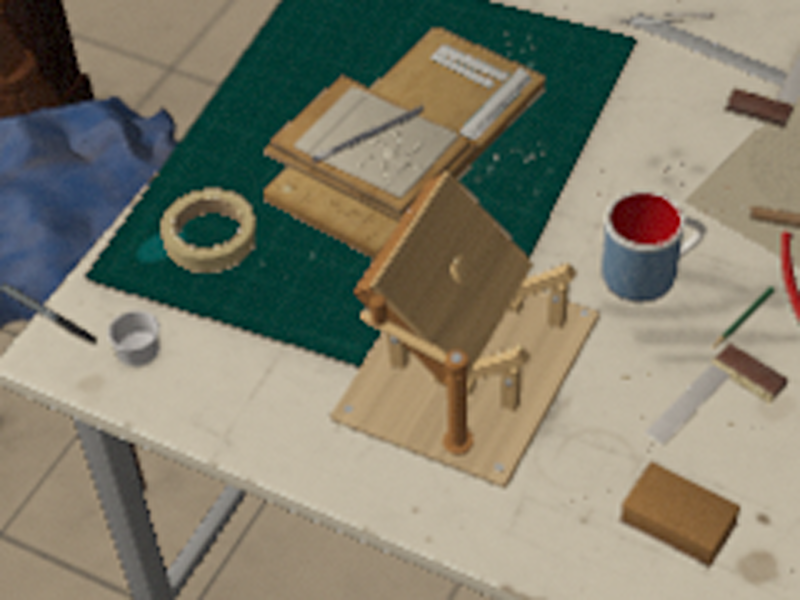

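View pics/side0z.png

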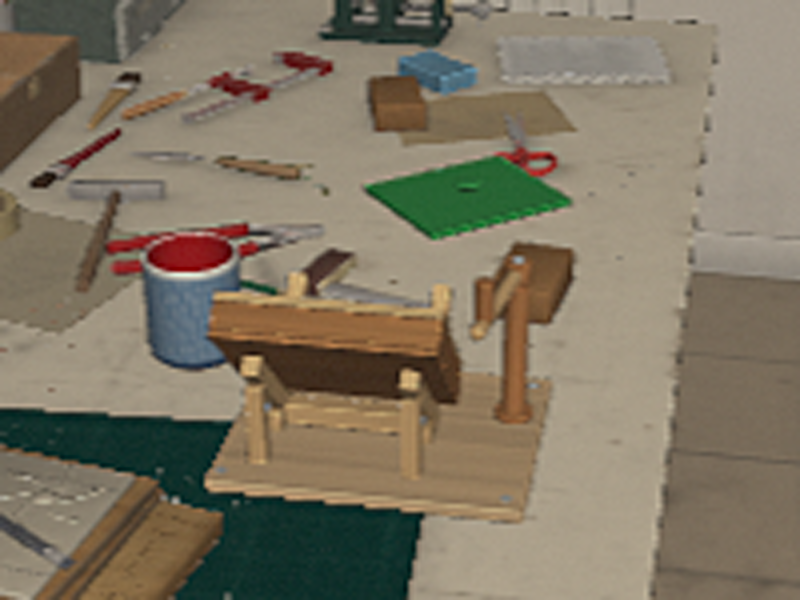

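The stand (scene px about 250,185) carries the brown box and its lid. The green plate (scene 382,236) is the look-alike. The post and bar are on the robot's side of the stand. Next I fit the stand's pose from both views.

```bash
cat >> h.py <<'E'
from scipy.spatial.transform import Rotation as Rn
from scipy.optimize import least_squares
def proj(c,P):
    q=np.array(c['rotation']); R=Rn.from_quat([q[1],q[2],q[3],q[0]]).as_matrix()
    p=(np.atleast_2d(P)-c['xyz'])@R; p=p*[1,-1,-1]; u=p@np.array(c['K']).T
    return u[:,:2]/u[:,2:]
P0=np.array([0,37.])
def pts(phi):
    # returns floor/lid corners in stand (y,z) mm: A,B lower ; F,L upper
    f=np.radians(phi); y=np.array([np.cos(f),np.sin(f)]); z=np.array([-np.sin(f),np.cos(f)])
    s=np.radians(phi-45); r=.5**.5
    A=P0+36*np.sin(s)*np.array([r,r]); B=P0+36*np.cos(s)*np.array([-r,r])
    return dict(A=A,B=B,F=A+140*y,L=B+140*y,mid=(A+B)/2+70*y,y=y,z=z)
def s2w(T,P):
    P=np.atleast_2d(P)/1000.; c,s=np.cos(T[2]),np.sin(T[2])
    return np.c_[T[0]+c*P[:,0]-s*P[:,1],T[1]+s*P[:,0]+c*P[:,1],P[:,2]]
def P3(x,yz): return [x,yz[0],yz[1]]
E
python3 - <<'E'
from h import *
g=pts(45)
cs=optics.capture('scene');cd=optics.capture('side')
mdl=[P3(85,g['L']),P3(-85,g['L']),P3(85,g['B']),[-125,-35,142],P3(-85,g['F'])]
def z(o,s): return lambda u,v:(o[0]+u/s,o[1]+v/s)
a=z((110,80),800/240);b=z((150,120),4.)
obs_s=[(0,a(447,175)),(1,a(372,285)),(2,a(530,267)),(3,a(457,357))]
obs_d=[(0,b(212,297)),(1,b(442,320)),(4,b(437,357)),(3,b(518,263))]
def res(T):
    W=s2w(T,mdl); r=[]
    for c,o in((cs,obs_s),(cd,obs_d)):
        u=proj(c,W)
        r+= [u[i]-np.array(p) for i,p in o]
    return np.ravel(r)
for y0 in (0,.6,-.6):
    s=least_squares(res,[.4,.2,y0],loss='soft_l1'); print(s.x,s.cost,np.round(res(s.x).reshape(-1,2),1).tolist())
T=s.x
for n,c,(x,y,w,h) in(('scene',cs,(110,80,240,180)),('side',cd,(150,120,200,150))):
    im=cv2.resize(cv2.cvtColor(c['frame'],cv2.COLOR_RGB2BGR)[y:y+h,x:x+w],(800,600),interpolation=cv2.INTER_CUBIC);k=800/w
    def ln(p,q,col):
        u=(proj(c,s2w(T,[p,q]))+.5-[x,y])*k
        cv2.line(im,tuple(map(int,u[0])),tuple(map(int,u[1])),col,1)
    for i,j in('AF','FL','LB','BA'):
        for X in(-85,85): ln(P3(X,g[i]),P3(X,g[j]),(0,0,255))
        ln(P3(-85,g[i]),P3(85,g[i]),(0,0,255))
    ln([-125,-35,0],[-125,-35,142],(255,0,0))
    for ga in(0,.25,.5): ln([-125,-35,142],[-125+111*np.sin(ga),-35+111*np.cos(ga),142],(255,255*(ga>.1),255*(ga>.3)))
    cv2.imwrite(f'pics/{n}fit1.png',im)
for c,n in((cs,'scene'),(cd,'side')):
  for l in['sanding_block','masking_tape','try_square','felt_pen','gate_knob','gate_pivot']:
    print(n,l,[(np.round(np.array(d['location'])*[512,384],1).tolist(),round(d['p'],2)) for d in optics.spot_point(c,l)])
print(bot.observe()['time_s'])
E
```

```text
[ 0.62969302 -0.07194503  0.02810844] 8.154966155635485 [[-0.6, -1.3], [-0.3, 0.2], [0.4, -0.9], [-0.5, 2.2], [0.2, -2.3], [0.2, -3.5], [-0.0, -0.7], [-0.7, 1.4]]
[ 0.62969302 -0.07194503  0.02810844] 8.154966155635481 [[-0.6, -1.3], [-0.3, 0.2], [0.4, -0.9], [-0.5, 2.2], [0.2, -2.3], [0.2, -3.5], [-0.0, -0.7], [-0.7, 1.4]]
[ 0.62969302 -0.07194503  0.02810843] 8.15496615563588 [[-0.6, -1.3], [-0.3, 0.2], [0.4, -0.9], [-0.5, 2.2], [0.2, -2.3], [0.2, -3.5], [-0.0, -0.7], [-0.7, 1.4]]
scene sanding_block [([316.0, 239.0], 0.98)]
scene masking_tape [([171.6, 153.4], 0.74)]
scene try_square [([319.6, 203.3], 0.69)]
scene felt_pen [([123.0, 176.4], 0.5)]
scene gate_knob [([222.7, 172.7], 0.49)]
scene gate_pivot [([244.0, 188.9], 0.57), ([251.7, 183.2], 0.29)]
side sanding_block [([284.8, 192.2], 0.48)]
side masking_tape [([202.7, 296.3], 0.74)]
side try_square [([241.5, 191.8], 0.52)]
side felt_pen [([262.0, 341.2], 0.82), ([241.3, 191.3], 0.36), ([232.8, 211.9], 0.27)]
side gate_knob [([273.1, 191.7], 0.72)]
side gate_pivot [([277.5, 188.1], 0.68)]
2.05
```

View pics/scenefit1.png

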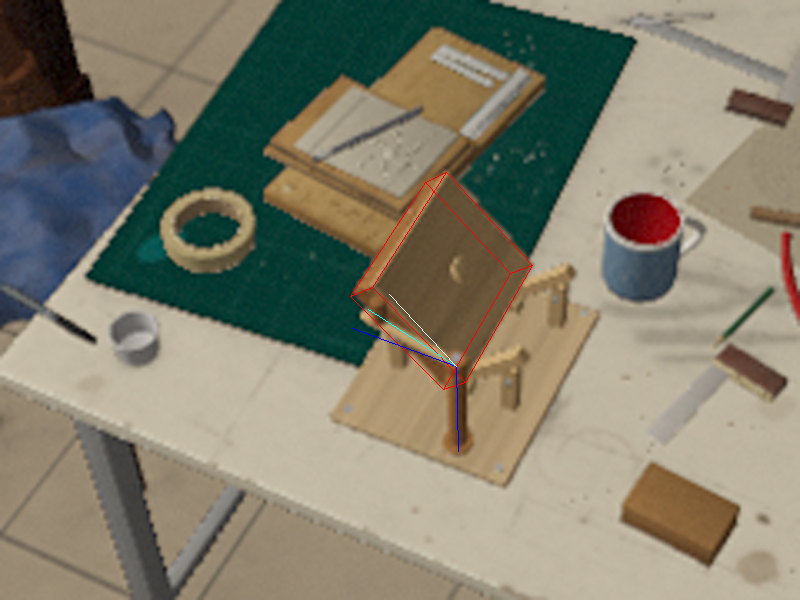

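View pics/sidefit1.png

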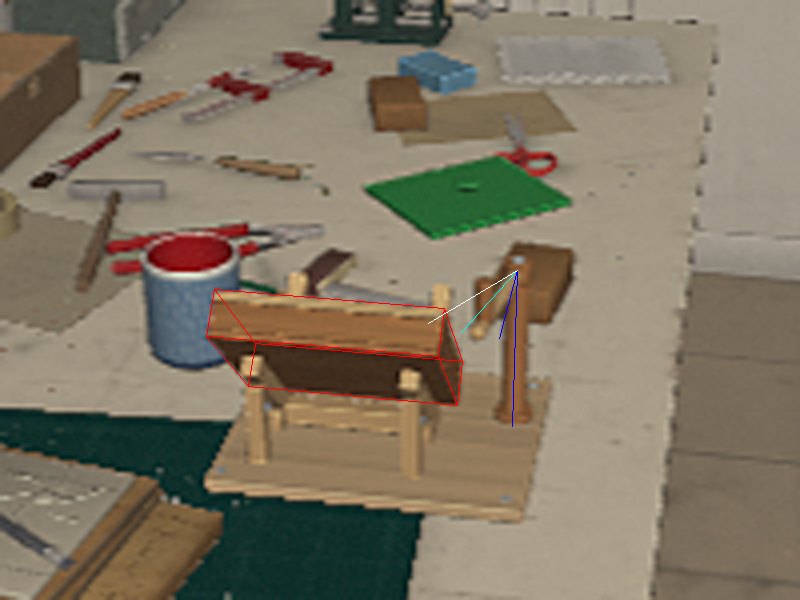

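```bash
cat >> h.py <<'E'
import json,os
def getT(): return json.load(open('T.json'))
def setT(T): json.dump(list(map(float,T)),open('T.json','w'))
def go(x,y,z,obs=None,yaw=True):
    """target TCP in stand frame mm -> units in tool axes, turn"""
    T=getT(); o=obs or bot.observe(); q=o['eef_rot']; R=Rn.from_quat([q[1],q[2],q[3],q[0]]).as_matrix()
    d=R.T@(s2w(T,[x,y,z])[0]-o['ee_pos'])*1000/40
    a=np.arctan2(R[1,1],R[0,1]); w=(T[2]+np.pi/2-a+np.pi)%(2*np.pi)-np.pi
    print('linear',np.round(d,2).tolist(),'turn',round(-np.degrees(w)/6,2))
def where():
    T=getT(); o=bot.observe(); d=o['ee_pos']-[T[0],T[1],0]; c,s=np.cos(T[2]),np.sin(T[2])
    print('t',round(o['time_s'],2),'stand xyz',np.round([1000*(c*d[0]+s*d[1]),1000*(-s*d[0]+c*d[1]),1000*d[2]],1),'w',round(o['grip_width']*1000,1),'F',np.round(o['contact_force'],1),'M',np.round(o['moment'],2))
E
python3 - <<'E'
from h import *
setT([.6297,-.0719,.028]); where(); go(-10,64,270)
E
```

```text
t 2.05 stand xyz [-377.2  551.   238.7] w 87.8 F [ 0.1 -0.2 -0.2] M [-0.01  0.04  0.04]
linear [-13.87, -6.33, -0.78] turn -4.74
```

>>> play_rows(
  motion=[
    {"linear": [-1.4, -0.6, -0.8], "turn": -1.5},
    {"linear": [-2.8, -1.25, -0.8], "turn": -3},
    {"linear": [-4.2, -1.9, -0.8], "turn": -4.5},
    {"linear": [-5.6, -2.5, -0.8], "turn": -4.74},
    {"linear": [-7.0, -3.15, -0.8], "turn": -4.74},
  ],
)

```text
time_s: 2.68
ee_pos: [0.4258, 0.2345, 0.2709]
eef_rot: [0.0, -0.014, 1.0, 0.0]
contact_force: [-0.4, 0.4, -0.6]
grip_width: 0.0883
```

```bash
python3 - <<'E'
from h import *
where(); go(-10,64,270)
E
```

```text
t 2.67 stand xyz [-195.3  311.9  270.9] w 88.3 F [-0.4  0.4 -0.6] M [ 0.1  -0.04  0.  ]
linear [-4.63, -6.2, 0.02] turn 0.0
```

>>> play_rows(
  motion=[
    {"linear": [-0.95, -1.25, 0], "turn": 0},
    {"linear": [-1.9, -2.5, 0], "turn": 0},
    {"linear": [-2.85, -3.75, 0], "turn": 0},
    {"linear": [-3.8, -5.0, 0], "turn": 0},
    {"linear": [-4.63, -6.2, 0], "turn": 0},
  ],
)

```text
time_s: 3.3
ee_pos: [0.6189, -0.01, 0.2709]
eef_rot: [0.0, -0.014, 1.0, 0.0]
contact_force: [-0.3, 1.2, -0.5]
grip_width: 0.0884
```

```bash
python3 - <<'E'
from h import *
where()
c=optics.capture('wrist'); save(c,'w1'); g=pts(45); T=getT()
print(c['xyz'],np.round(proj(c,s2w(T,[P3(X,g[k]) for k in 'FL' for X in(-85,85)]+[[-125,-35,142]])),1).tolist())
E
```

```text
t 3.3 stand xyz [ -9.1  62.1 270.9] w 88.4 F [-0.3  1.2 -0.5] M [ 0.05 -0.04  0.03]
[ 0.54628371 -0.01314154  0.41716709] [[299.5, 92.7], [292.9, 264.1], [272.0, 92.3], [269.4, 278.0], [139.7, 41.7]]
```

View pics/w1.png

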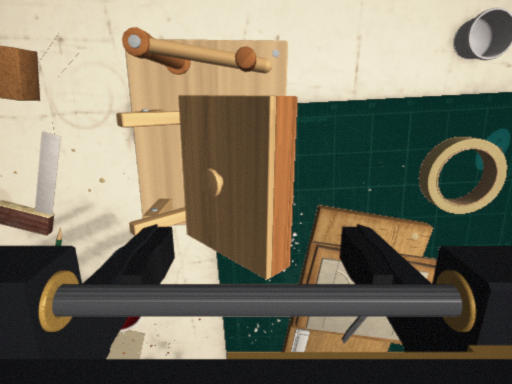

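```bash
python3 - <<'E'
from h import *
setT([.6305,-.0737,.028])
for phi in range(45,91,5):
    g=pts(phi); a=np.radians(90-phi); h=12+26*(phi-45)/45
    w=36/np.cos(a)+h*np.tan(a)
    print(phi,'F',g['F'].round(1),'L',g['L'].round(1),'tip',round(g['F'][1]-h,1),'w',round(w,1))
where(); go(28,61,140); go(28,61,125)
E
```

```text
45 F [ 99. 136.] L [ 73.5 161.5] tip 124.0 w 62.9
50 F [ 92.2 146.5] L [ 64.6 169.6] tip 131.6 w 59.5
55 F [ 84.7 156.1] L [ 55.2 176.8] tip 138.3 w 56.4
60 F [ 76.6 164.8] L [ 45.4 182.8] tip 144.2 w 53.5
65 F [ 67.9 172.6] L [ 35.2 187.8] tip 149.0 w 50.7
70 F [ 58.6 179.3] L [ 24.8 191.6] tip 152.9 w 47.9
75 F [ 49. 185.] L [ 14.2 194.3] tip 155.6 w 45.1
80 F [ 38.9 189.5] L [  3.5 195.7] tip 157.3 w 42.2
85 F [ 28.6 192.8] L [ -7.3 196. ] tip 157.7 w 39.2
90 F [ 18. 195.] L [-18. 195.] tip 157.0 w 36.0
t 3.35 stand xyz [ -7.5  57.8 269.4] w 88.0 F [ 2.3 -5.1 -0.2] M [-0.1  -0.1  -0.02]
linear [-0.89, 0.09, 3.24] turn -0.05
linear [-0.89, 0.09, 3.61] turn -0.05
```

>>> play_rows(
  motion=[
    {"linear": [-0.9, 0.1, 0.8], "turn": 0},
    {"linear": [-0.9, 0.1, 1.8], "turn": 0},
    {"linear": [-0.9, 0.1, 2.8], "turn": 0},
    {"linear": [-0.9, 0.1, 3.1], "turn": 0},
    {"linear": [-0.9, 0.1, 3.1], "turn": 0},
  ],
)

```text
time_s: 3.98
ee_pos: [0.6575, -0.0115, 0.1459]
eef_rot: [0.0, -0.012, 1.0, -0.001]
contact_force: [0.5, 0.0, 1.0]
grip_width: 0.0883
```

```bash
python3 - <<'E'
from h import *
where(); c=optics.capture('wrist'); save(c,'w2'); c=optics.capture('side'); 
x,y,w,h=150,100,200,150
cv2.imwrite('pics/s2.png',cv2.resize(cv2.cvtColor(c['frame'],cv2.COLOR_RGB2BGR)[y:y+h,x:x+w],(800,600),interpolation=cv2.INTER_CUBIC))
where(); go(28,61,125)
E
```

```text
t 3.98 stand xyz [ 28.7  61.4 145.9] w 88.3 F [0.5 0.  1. ] M [ 0.03  0.05 -0.02]
t 4.08 stand xyz [ 29.3  61.3 147.4] w 88.0 F [ 0.2 -0.5 -0. ] M [ 0.04 -0.    0.01]
linear [0.03, -0.01, 0.56] turn -0.05
```

View pics/w2.png

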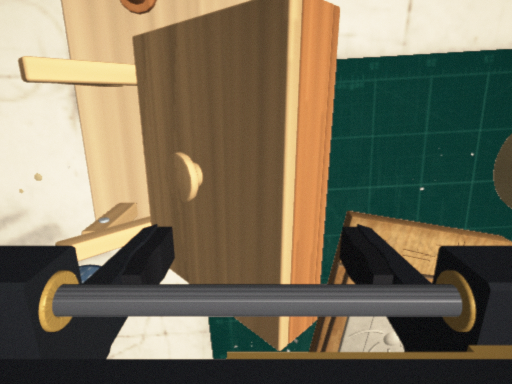

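View pics/s2.png

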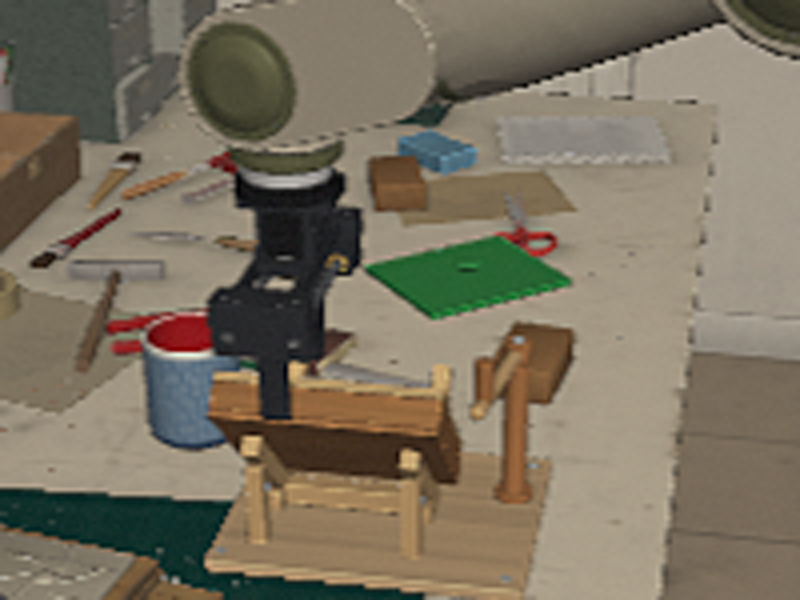

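>>> play_rows(
  motion=[
    {"linear": [0, 0, 0.3], "turn": 0},
    {"linear": [0, 0, 0.57], "turn": 0},
    {"linear": [0, -0.05, 0.57], "turn": 0},
    {"linear": [0, -0.1, 0.57], "turn": 0},
  ],
  grip_force=12,
)

```text
time_s: 4.58
ee_pos: [0.6583, -0.0158, 0.1247]
eef_rot: [0.002, -0.012, 1.0, -0.001]
contact_force: [0.2, -0.1, -0.8]
grip_width: 0.0881
```

```bash
python3 - <<'E'
from h import *
where(); 
for phi,w in((50,76),(55,64)):
    g=pts(phi);h=12+26*(phi-45)/45; print(phi,w,1-w/44); go(28,g['F'][0]-w/2,g['F'][1]-h)
E
```

```text
t 4.58 stand xyz [ 29.5  57.1 124.7] w 88.1 F [ 0.2 -0.1 -0.8] M [ 0.07 -0.01  0.04]
50 76 -0.7272727272727273
linear [0.04, -0.07, -0.17] turn -0.05
55 64 -0.4545454545454546
linear [0.03, -0.11, -0.34] turn -0.05
```

>>> play_rows(
  motion=[
    {"linear": [0, 0.1, 0], "turn": 0},
    {"linear": [0, 0.1, -0.08], "turn": 0},
    {"linear": [0, 0.0, -0.16], "turn": 0},
    {"linear": [0, -0.06, -0.25], "turn": 0},
    {"linear": [0, -0.11, -0.34], "turn": 0},
  ],
  jaw=-0.45,
)

```text
time_s: 5.2
ee_pos: [0.6587, -0.0177, 0.14]
eef_rot: [0.003, -0.012, 1.0, 0.001]
contact_force: [-2.0, 9.2, 5.4]
grip_width: 0.0637
```

```bash
cat >> h.py <<'E'
def see(tag):
    for n,(x,y,w,h) in(('side',(190,130,160,120)),('scene',(180,110,160,120))):
        c=optics.capture(n)
        cv2.imwrite(f'pics/{tag}_{n}.png',cv2.resize(cv2.cvtColor(c['frame'],cv2.COLOR_RGB2BGR)[y:y+h,x:x+w],(560,420),interpolation=cv2.INTER_CUBIC))
    a=[cv2.imread(f'pics/{tag}_{n}.png') for n in('side','scene')]
    cv2.imwrite(f'pics/{tag}.png',cv2.resize(np.hstack(a),(800,300),interpolation=cv2.INTER_AREA))
E
python3 - <<'E'
from h import *
where(); see('r1'); where()
for phi,w in((60,60),(65,56),(70,52)):
    g=pts(phi);h=12+26*(phi-45)/45; print(phi,w,1-w/44); go(28,g['F'][0]-w/2,g['F'][1]-h)
E
```

```text
t 5.2 stand xyz [ 29.7  55.2 140. ] w 63.7 F [-2.   9.2  5.4] M [1.74 0.24 0.06]
t 5.3 stand xyz [ 29.8  55.  140.2] w 64.0 F [-2.2 11.1  7.4] M [2.01 0.32 0.07]
60 60 -0.36363636363636354
linear [0.04, -0.21, -0.1] turn -0.04
65 56 -0.2727272727272727
linear [0.04, -0.38, -0.22] turn -0.04
70 52 -0.18181818181818188
linear [0.04, -0.56, -0.32] turn -0.04
```

View pics/r1.png

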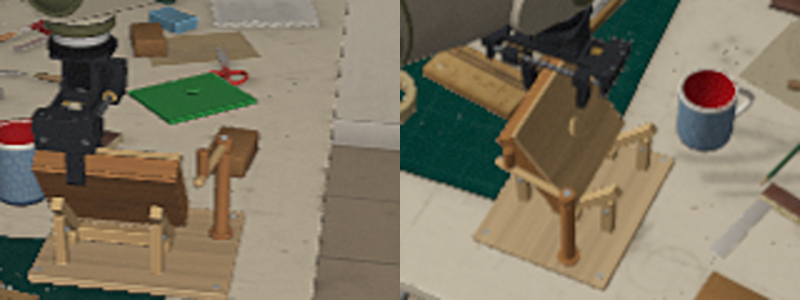

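>>> play_rows(
  motion=[
    {"linear": [0, 0.0, -0.15], "turn": 0},
    {"linear": [0, -0.08, -0.2], "turn": 0},
    {"linear": [0, -0.16, -0.25], "turn": 0},
    {"linear": [0, -0.25, -0.31], "turn": 0},
    {"linear": [0, -0.35, -0.38], "turn": 0},
  ],
  jaw=-0.32,
)

```text
time_s: 5.92
ee_pos: [0.6596, -0.0293, 0.1579]
eef_rot: [0.004, -0.013, 1.0, 0.003]
contact_force: [-3.9, 15.7, 13.9]
grip_width: 0.0582
```

```bash
python3 - <<'E'
from h import *
where(); see('r2'); where()
for phi,w in((70,53),(75,49)):
    g=pts(phi);h=22; print(phi,w,1-w/44); go(28,g['F'][0]-w/2,g['F'][1]-h)
E
```

```text
t 5.92 stand xyz [ 30.3  43.5 157.9] w 58.2 F [-3.9 15.7 13.9] M [2.92 0.47 0.07]
t 6.03 stand xyz [ 30.4  42.4 157.8] w 58.3 F [-0.1  9.5  9.8] M [ 1.85  0.12 -0.02]
70 53 -0.20454545454545459
linear [0.06, -0.26, 0.01] turn -0.03
75 49 -0.11363636363636354
linear [0.06, -0.45, -0.13] turn -0.03
```

View pics/r2.png

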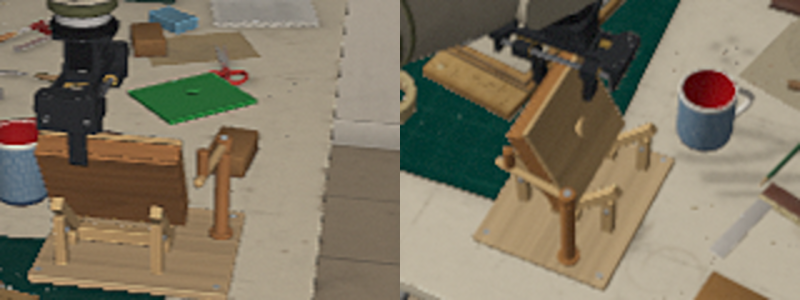

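```bash
cat >> h.py <<'E'
def ov(tag,phis,x,y,w,h,n='side'):
    c=optics.capture(n); T=getT(); k=800/w
    im=cv2.resize(cv2.cvtColor(c['frame'],cv2.COLOR_RGB2BGR)[y:y+h,x:x+w],(800,600),interpolation=cv2.INTER_CUBIC)
    cols=[(0,0,255),(255,0,0),(0,255,255),(255,0,255)]
    cv2.imwrite(f'pics/{tag}_raw.png',im)
    for phi,col in zip(phis,cols):
        g=pts(phi)
        for i,j in('AF','FL','LB','BA'):
            for p,q in((P3(-85,g[i]),P3(-85,g[j])),(P3(85,g[i]),P3(85,g[j])),(P3(-85,g[i]),P3(85,g[i]))):
                u=(proj(c,s2w(T,[p,q]))+.5-[x,y])*k
                cv2.line(im,tuple(map(int,u[0])),tuple(map(int,u[1])),col,1)
    cv2.imwrite(f'pics/{tag}.png',im)
E
python3 - <<'E'
from h import *
ov('o1',[58,63],190,120,120,90); ov('o2',[58,63],190,110,120,90,'scene'); where()
E
```

```text
t 6.12 stand xyz [ 30.4  42.5 157.4] w 58.6 F [ 0.5 11.1  9.4] M [2.04 0.06 0.01]
```

View pics/o1.png

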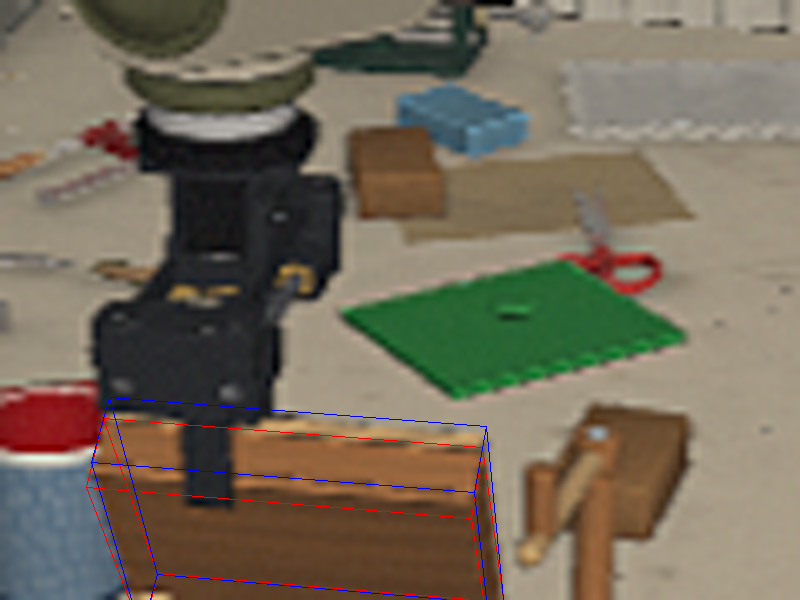

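View pics/o2.png

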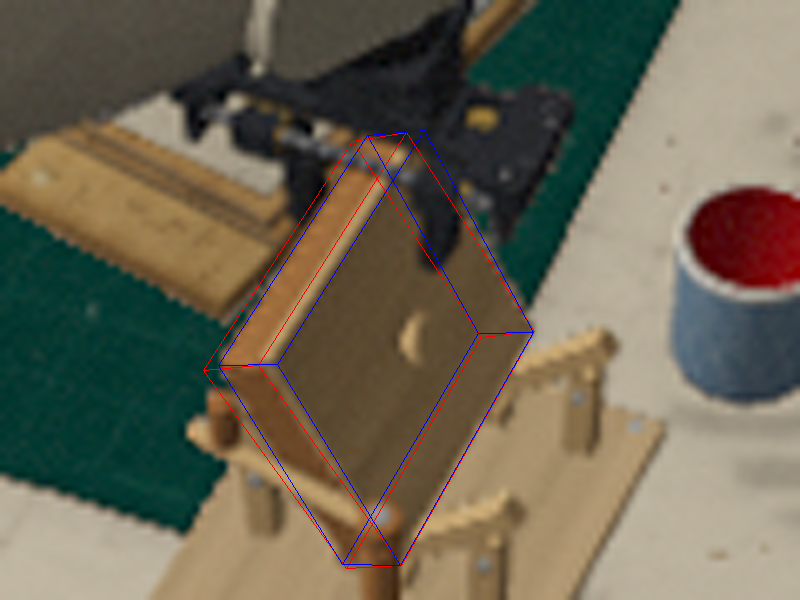

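>>> play_rows(
  motion=[
    {"linear": [0, -0.03, -0.1], "turn": 0},
    {"linear": [0, -0.1, -0.16], "turn": 0},
    {"linear": [0, -0.18, -0.22], "turn": 0},
    {"linear": [0, -0.26, -0.27], "turn": 0},
    {"linear": [0, -0.34, -0.32], "turn": 0},
  ],
  jaw=-0.18,
)

```text
time_s: 6.75
ee_pos: [0.6601, -0.0442, 0.1706]
eef_rot: [0.005, -0.012, 1.0, 0.002]
contact_force: [0.6, 3.8, 3.3]
grip_width: 0.0521
```

```bash
python3 - <<'E'
from h import *
where(); 
for phi,w,h in((80,46,17),(84,43,22)):
    g=pts(phi); print(phi,w,1-w/44); go(28,g['F'][0]-w/2,g['F'][1]-h)
E
```

```text
t 6.75 stand xyz [ 30.4  28.6 170.6] w 52.1 F [0.6 3.8 3.3] M [ 0.78  0.02 -0.02]
80 46 -0.045454545454545414
linear [0.06, -0.32, -0.05] turn -0.03
84 43 0.022727272727272707
linear [0.06, -0.49, 0.01] turn -0.03
```

>>> play_rows(
  motion=[
    {"linear": [0, -0.03, -0.05], "turn": 0},
    {"linear": [0, -0.12, -0.08], "turn": 0},
    {"linear": [0, -0.21, -0.1], "turn": 0},
    {"linear": [0, -0.31, -0.1], "turn": 0},
    {"linear": [0, -0.4, -0.08], "turn": 0},
  ],
  jaw=0.0,
)

```text
time_s: 7.38
ee_pos: [0.6604, -0.0607, 0.1736]
eef_rot: [0.005, -0.012, 1.0, 0.002]
contact_force: [-0.0, 1.4, 1.3]
grip_width: 0.0441
```

```bash
python3 - <<'E'
from h import *
where(); ov('o3',[80,84],190,110,120,90);ov('o4',[80,84],190,100,120,90,'scene'); where()
E
```

```text
t 7.38 stand xyz [ 30.3  12.1 173.6] w 44.1 F [-0.   1.4  1.3] M [0.23 0.02 0.  ]
t 7.47 stand xyz [ 30.2  12.  173.3] w 44.4 F [ 0.4  1.2 -0.2] M [ 0.23 -0.03  0.01]
```

View pics/o3.png

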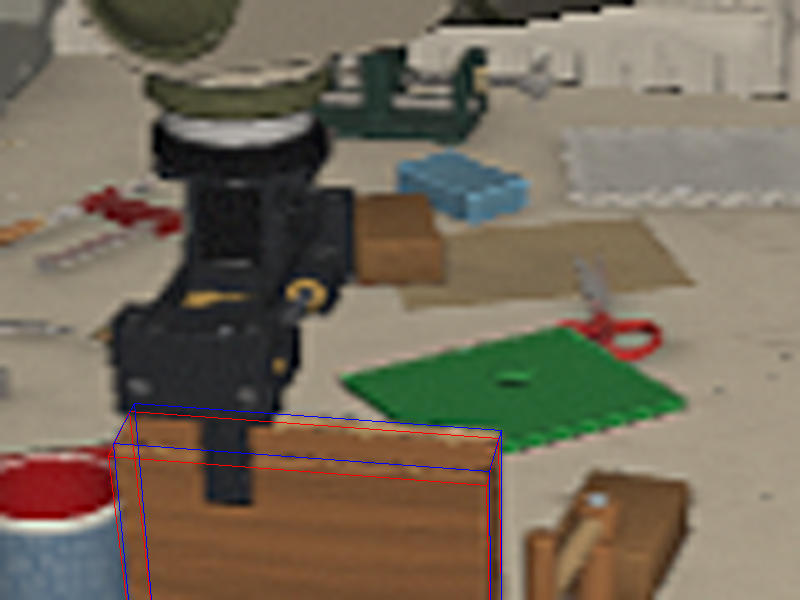

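View pics/o4.png

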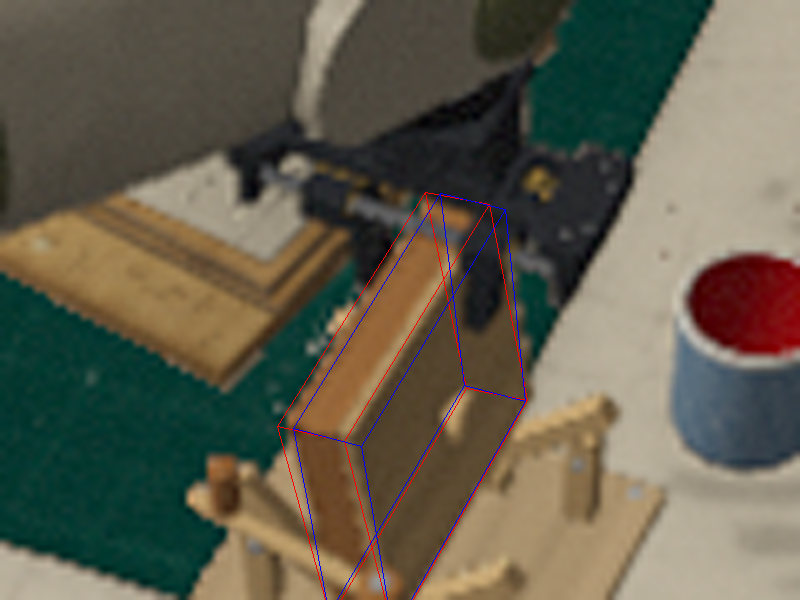

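>>> play_rows(
  motion=[
    {"linear": [0, -0.05, 0], "turn": 0},
    {"linear": [0, -0.12, 0.05], "turn": 0},
    {"linear": [0, -0.2, 0.1], "turn": 0},
    {"linear": [0, -0.28, 0.15], "turn": 0},
    {"linear": [0, -0.3, 0.15], "turn": 0},
  ],
  jaw=0.14,
)

```text
time_s: 8.1
ee_pos: [0.6605, -0.0731, 0.1667]
eef_rot: [0.004, -0.012, 1.0, 0.002]
contact_force: [0.3, 1.1, 0.0]
grip_width: 0.0377
```

```bash
python3 - <<'E'
from h import *
where(); ov('o5',[88,91],190,110,120,90);ov('o6',[88,91],190,100,120,90,'scene'); where()
E
```

```text
t 8.1 stand xyz [ 30.   -0.3 166.7] w 37.7 F [0.3 1.1 0. ] M [ 0.25 -0.01 -0.02]
t 8.2 stand xyz [ 30.   -0.2 166.8] w 37.9 F [ 0.   1.  -0.1] M [ 0.15  0.02 -0.02]
```

View pics/o6.png

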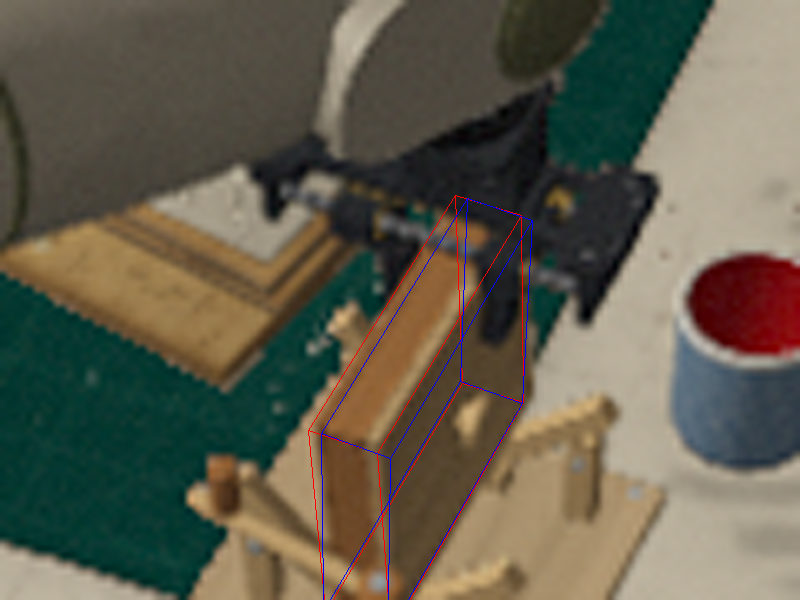

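>>> play_rows(
  motion=[
    {"linear": [0, -0.06, 0], "turn": 0},
    {"linear": [0, -0.13, 0], "turn": 0},
    {"linear": [0, -0.2, 0], "turn": 0},
    {"linear": [0, -0.26, -0.02], "turn": 0},
    {"linear": [0, -0.32, -0.03], "turn": 0},
  ],
  jaw=0.0,
)

```text
time_s: 8.82
ee_pos: [0.6608, -0.086, 0.1681]
eef_rot: [0.004, -0.012, 1.0, 0.002]
contact_force: [-0.1, 2.0, 1.5]
grip_width: 0.0442
```

```bash
python3 - <<'E'
from h import *
where(); ov('o7',[94,98],190,110,120,90);ov('o8',[94,98],190,100,120,90,'scene'); where()
E
```

```text
t 8.82 stand xyz [ 30.  -13.1 168.1] w 44.2 F [-0.1  2.   1.5] M [0.25 0.04 0.03]
t 8.93 stand xyz [ 30.  -13.2 168.1] w 44.1 F [-0.5  2.   0.4] M [ 0.26  0.04 -0.  ]
```

View pics/o8.png

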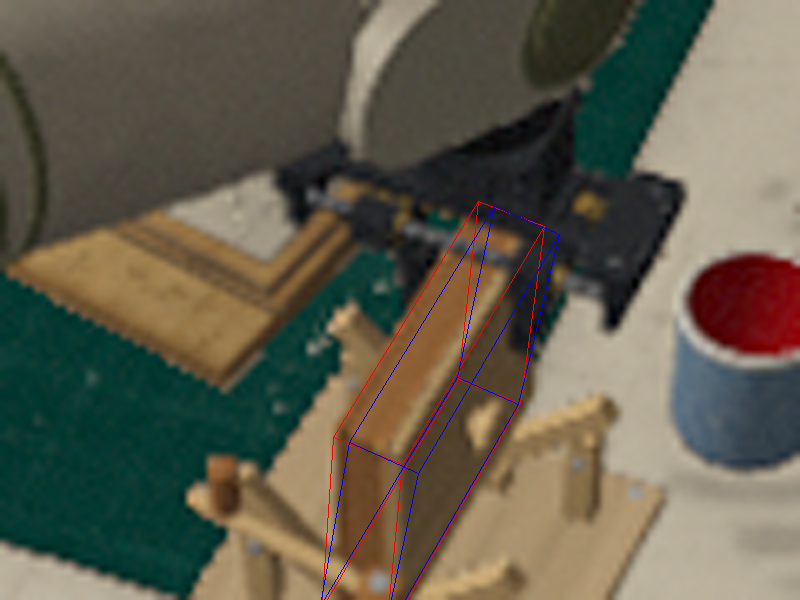

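View pics/o7.png

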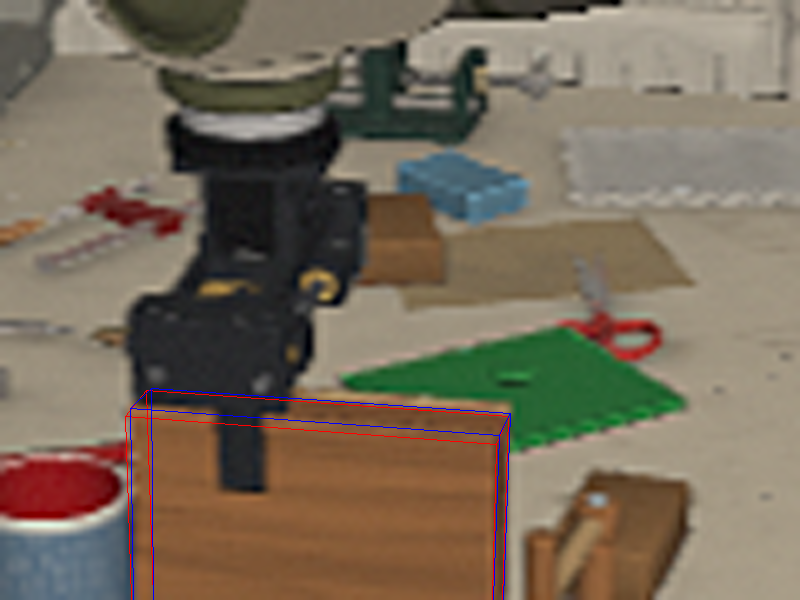

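>>> play_rows(
  motion=[
    {"linear": [0, -0.08, 0], "turn": 0},
    {"linear": [0, -0.16, 0.01], "turn": 0},
    {"linear": [0, -0.23, 0.03], "turn": 0},
    {"linear": [0, -0.3, 0.05], "turn": 0},
    {"linear": [0, -0.37, 0.07], "turn": 0},
  ],
  jaw=-0.1,
)

```text
time_s: 9.55
ee_pos: [0.6612, -0.1011, 0.1651]
eef_rot: [0.004, -0.012, 1.0, 0.002]
contact_force: [-0.8, 1.0, -1.1]
grip_width: 0.0487
```

```bash
python3 - <<'E'
from h import *
where(); ov('o9',[102,106],190,110,120,90,'scene'); where()
E
```

```text
t 9.55 stand xyz [ 29.9 -28.3 165.1] w 48.7 F [-0.8  1.  -1.1] M [0.07 0.03 0.02]
t 9.6 stand xyz [ 29.8 -28.6 164.9] w 48.6 F [ 1.  -0.4  0.1] M [0.02 0.01 0.02]
```

View pics/o9.png

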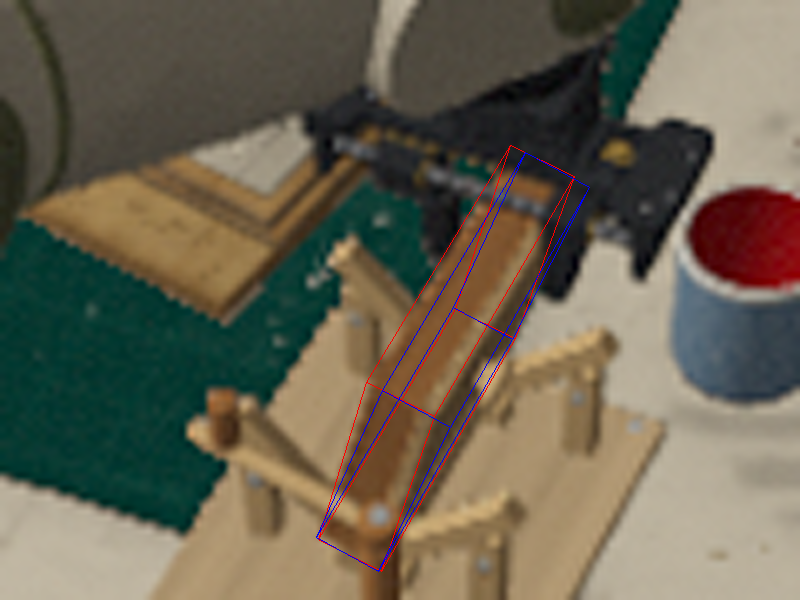

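>>> play_rows(
  motion=[
    {"linear": [0, -0.08, 0.02], "turn": 0},
    {"linear": [0, -0.16, 0.07], "turn": 0},
    {"linear": [0, -0.24, 0.13], "turn": 0},
    {"linear": [0, -0.32, 0.2], "turn": 0},
    {"linear": [0, -0.39, 0.27], "turn": 0},
  ],
  jaw=-0.3,
)

```text
time_s: 10.22
ee_pos: [0.6617, -0.1175, 0.1541]
eef_rot: [0.004, -0.012, 1.0, 0.001]
contact_force: [-0.2, -1.6, 1.6]
grip_width: 0.0572
```

```bash
python3 - <<'E'
from h import *
where(); ov('o10',[114,118],190,110,120,90,'scene'); where()
E
```

```text
t 10.22 stand xyz [ 29.9 -44.7 154.1] w 57.2 F [-0.2 -1.6  1.6] M [-0.32  0.03 -0.04]
t 10.28 stand xyz [ 29.8 -45.  153.8] w 57.3 F [-0.1 -2.5  1.6] M [-0.39 -0.04  0.03]
```

View pics/o10.png

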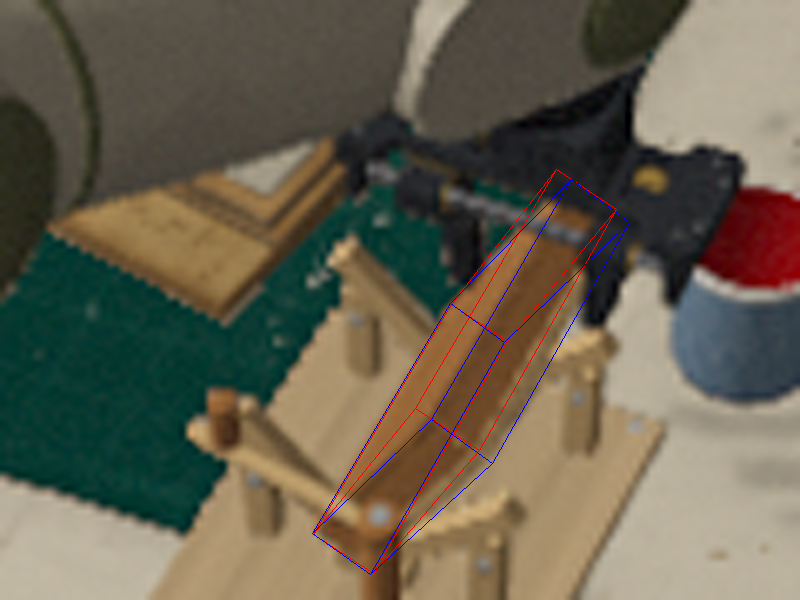

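>>> play_rows(
  motion=[
    {"linear": [0, -0.04, 0.05], "turn": 0},
    {"linear": [0, -0.1, 0.13], "turn": 0},
    {"linear": [0, -0.16, 0.21], "turn": 0},
    {"linear": [0, -0.23, 0.3], "turn": 0},
    {"linear": [0, -0.29, 0.39], "turn": 0},
  ],
  jaw=-0.5,
)

```text
time_s: 10.9
ee_pos: [0.6621, -0.1301, 0.1382]
eef_rot: [0.004, -0.011, 1.0, 0.001]
contact_force: [-0.8, -4.1, 1.9]
grip_width: 0.0657
```

```bash
python3 - <<'E'
from h import *
where(); ov('o11',[124,128],190,110,120,90,'scene'); where()
E
```

```text
t 10.9 stand xyz [ 30.  -57.2 138.2] w 65.7 F [-0.8 -4.1  1.9] M [-0.74  0.04 -0.  ]
t 10.95 stand xyz [ 29.8 -57.5 137.7] w 66.2 F [ 0.7 -5.8  2.1] M [-0.83 -0.07 -0.05]
```

View pics/o11.png

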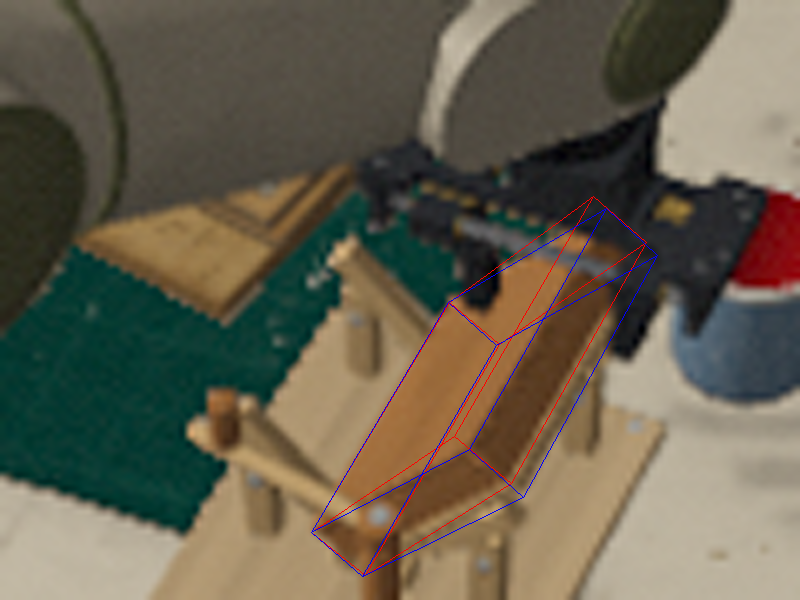

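>>> play_rows(
  motion=[
    {"linear": [0, 0.02, 0.08], "turn": 0},
    {"linear": [0, -0.01, 0.16], "turn": 0},
    {"linear": [0, -0.04, 0.24], "turn": 0},
    {"linear": [0, -0.08, 0.31], "turn": 0},
    {"linear": [0, -0.12, 0.34], "turn": 0},
  ],
  jaw=-0.75,
)

```text
time_s: 11.58
ee_pos: [0.6621, -0.1349, 0.1238]
eef_rot: [0.004, -0.011, 1.0, 0.001]
contact_force: [-0.3, -0.2, -0.2]
grip_width: 0.0772
```

>>> play_rows(
  motion=[
    {"linear": [0, 0, 0], "turn": 0},
    {"linear": [0, -0.03, 0], "turn": 0},
    {"linear": [0, -0.06, 0], "turn": 0},
    {"linear": [0, -0.06, 0], "turn": 0},
  ],
  jaw=-1,
)

```text
time_s: 12.08
ee_pos: [0.6622, -0.1373, 0.1239]
eef_rot: [0.004, -0.011, 1.0, 0.001]
contact_force: [-0.4, 0.2, -0.2]
grip_width: 0.088
```

```bash
python3 - <<'E'
from h import *
where(); ov('o12',[135],190,110,120,90,'scene');ov('o13',[135],190,110,120,90,'side'); where()
E
```

```text
t 12.07 stand xyz [ 29.9 -64.5 123.9] w 88.0 F [-0.4  0.2 -0.2] M [ 0.08 -0.02 -0.02]
t 12.18 stand xyz [ 29.9 -64.4 123.8] w 87.9 F [-0.4 -0.3  0.6] M [0.1  0.05 0.03]
```

View pics/o12.png

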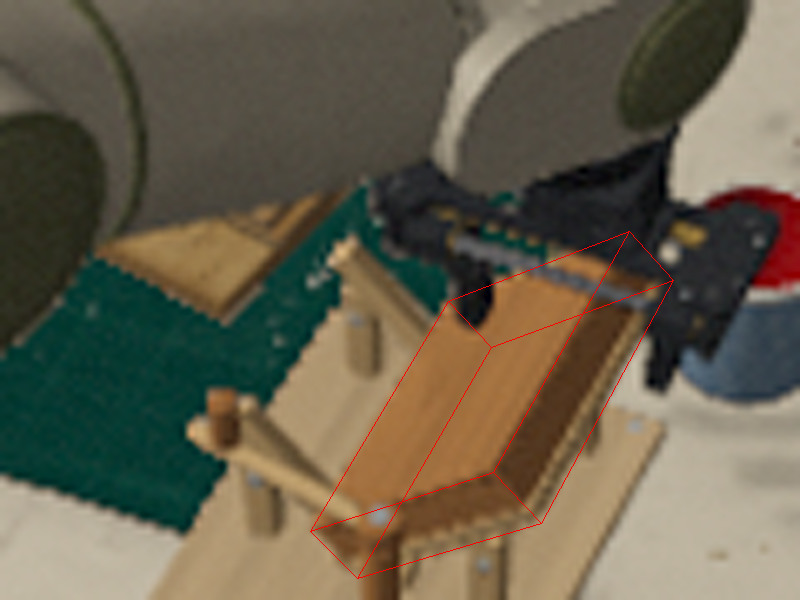

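View pics/o13.png

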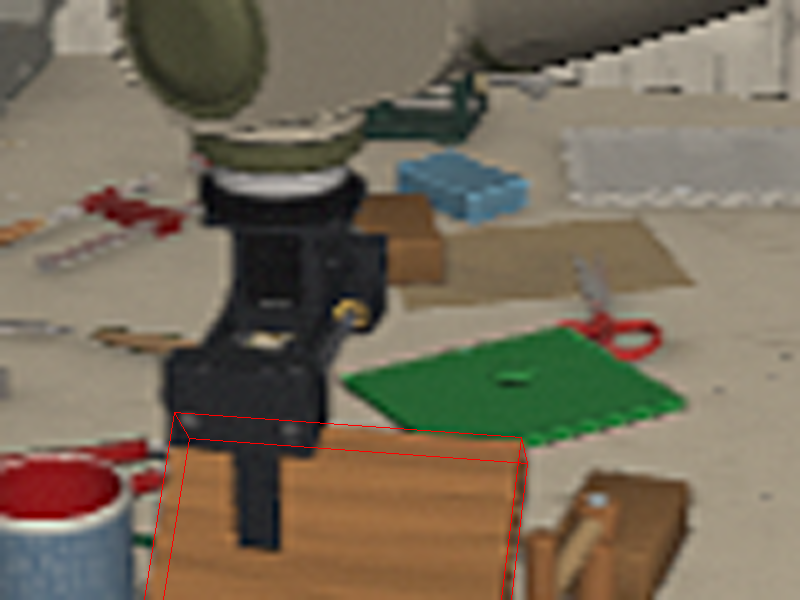

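>>> play_rows(
  motion=[
    {"linear": [0, -0.03, -0.4], "turn": 0},
    {"linear": [0, -0.03, -1.2], "turn": 0},
    {"linear": [0.5, 0.5, -2.2], "turn": 0},
    {"linear": [1.7, 1.5, -2.6], "turn": 0},
    {"linear": [2.5, 2, -2.6], "turn": 0},
  ],
)

```text
time_s: 12.8
ee_pos: [0.5586, -0.0586, 0.23]
eef_rot: [0.006, -0.012, 1.0, 0.001]
contact_force: [0.9, -0.1, -0.2]
grip_width: 0.0879
```

```bash
python3 - <<'E'
from h import *
where(); ov('o14',[135],190,110,120,90,'scene');ov('o15',[135],190,130,120,90,'side')
c=optics.capture('wrist'); save(c,'w3'); where()
g=pts(135);T=getT()
print(np.round(proj(c,s2w(T,[P3(X,g[k]) for k in 'FLA' for X in(-85,85)]+[[-125,-35,142]])),1).tolist())
for l in['gate_knob','gate_pivot','box_mid','box_edge','lid_mid','tray']:
    print(l,[(np.round(np.array(d['location'])*[512,384],1).tolist(),round(d['p'],2)) for d in optics.spot_point(c,l)])
E
```

```text
t 12.8 stand xyz [-71.5  17.1 230. ] w 87.9 F [ 0.9 -0.1 -0.2] M [ 0.05 -0.03  0.  ]
t 12.95 stand xyz [-71.   16.5 229.2] w 88.7 F [ 0.1 -0.1  0.7] M [-0.03  0.01 -0.03]
[[132.0, 182.5], [155.5, 366.0], [112.7, 173.9], [137.5, 343.8], [264.5, 155.6], [263.9, 295.3], [187.0, 123.9]]
gate_knob [([309.0, 147.7], 0.74)]
gate_pivot [([187.6, 122.9], 0.96)]
box_mid [([201.0, 247.5], 0.74)]
box_edge []
lid_mid []
tray [([211.8, 254.3], 0.56)]
```

View pics/o14.png

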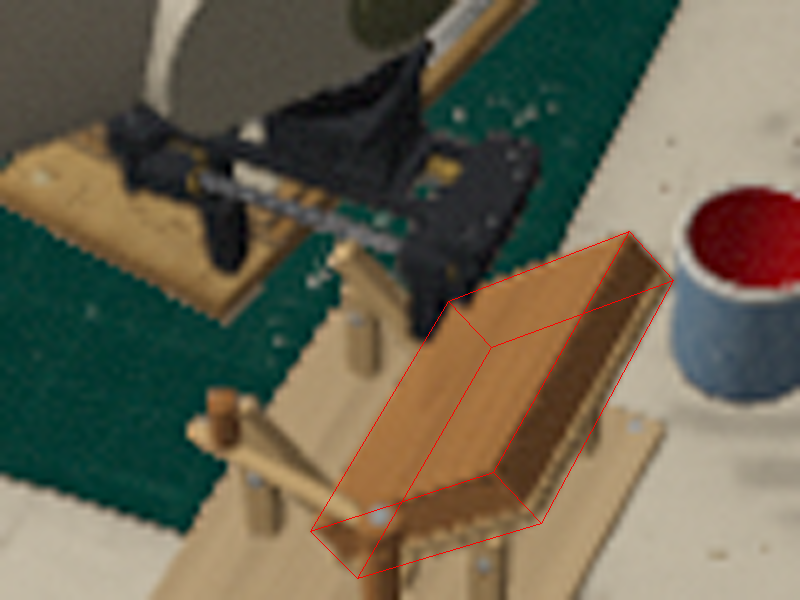

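View pics/o15.png

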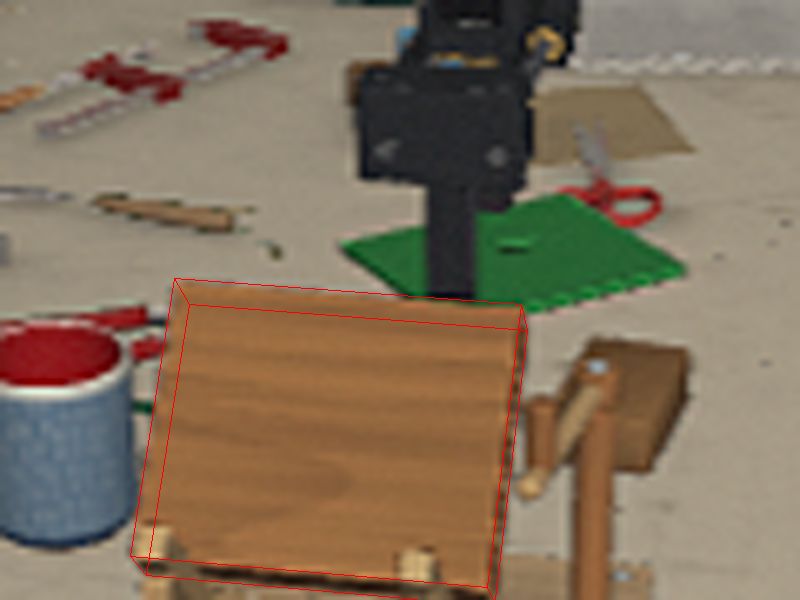

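View pics/w3.png

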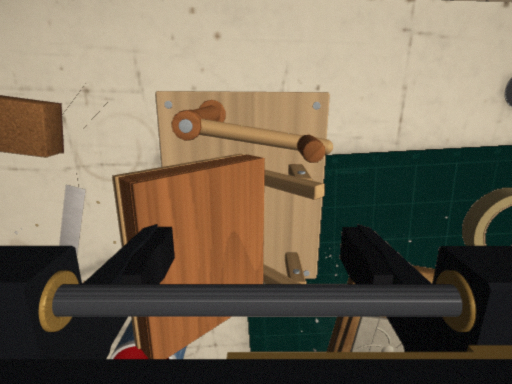

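```bash
python3 - <<'E'
from h import *
c=optics.capture('wrist'); T=getT()
for g in(.05,.1,.15,.2,.25,.3):
    x,y=-125+90*np.sin(g),-35+90*np.cos(g); print(g,round(x,1),round(y,1),np.round(proj(c,s2w(T,[[x,y,162],[x,y,177],[-125+111*np.sin(g),-35+111*np.cos(g),142]])),1).tolist())
print([(np.round(np.array(d['location'])*[512,384],1).tolist(),round(d['p'],2)) for d in optics.spot_point(c,'gate_knob')])
where()
x,y,w,h=160,90,190,142
cv2.imwrite('pics/w3z.png',cv2.resize(cv2.cvtColor(c['frame'],cv2.COLOR_RGB2BGR)[y:y+h,x:x+w],(800,598),interpolation=cv2.INTER_CUBIC))
E
```

```text
0.05 -120.5 54.9 [[315.3, 129.5], [319.7, 132.1], [338.3, 127.8]]
0.1 -116.0 54.6 [[314.5, 136.1], [318.8, 139.1], [337.2, 135.2]]
0.15 -111.6 54.0 [[313.4, 142.6], [317.6, 146.1], [335.8, 142.5]]
0.2 -107.1 53.2 [[311.9, 148.9], [316.0, 152.9], [334.0, 149.7]]
0.25 -102.7 52.2 [[310.2, 155.2], [314.1, 159.6], [332.0, 156.7]]
0.3 -98.4 51.0 [[308.2, 161.3], [312.0, 166.1], [329.5, 163.6]]
[([312.8, 143.2], 0.68)]
t 13.35 stand xyz [-70.2  15.5 227. ] w 87.9 F [-0.4 -0.2  0.3] M [ 0.04  0.01 -0.02]
```

View pics/w3z.png

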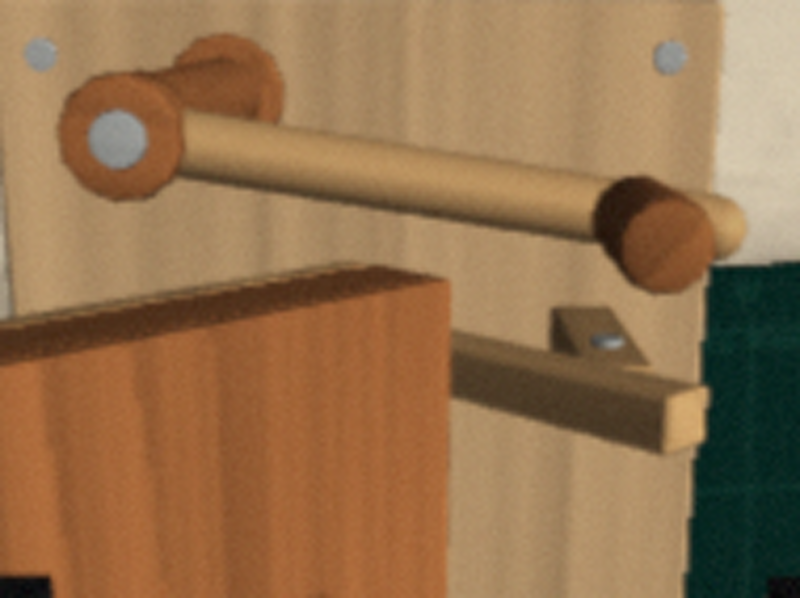

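```bash
python3 - <<'E'
from h import *
where(); go(-110.5,54,195); go(-110.5,54,165)
E
```

```text
t 13.35 stand xyz [-70.2  15.5 227. ] w 87.9 F [-0.4 -0.2  0.3] M [ 0.04  0.01 -0.02]
linear [1.02, 0.95, 0.79] turn -0.06
linear [1.02, 0.95, 1.54] turn -0.06
```

>>> play_rows(
  motion=[
    {"linear": [0.5, 0.5, 0], "turn": 0},
    {"linear": [1.02, 0.95, 0.3], "turn": 0},
    {"linear": [1.02, 0.95, 0.9], "turn": 0},
    {"linear": [1.02, 0.95, 1.4], "turn": 0},
    {"linear": [1.02, 0.95, 1.54], "turn": 0},
  ],
  jaw=-0.1,
)

```text
time_s: 13.98
ee_pos: [0.5184, -0.0229, 0.1642]
eef_rot: [0.003, -0.011, 1.0, 0.002]
contact_force: [-0.4, -0.3, 0.5]
grip_width: 0.0484
```

>>> play_rows(
  motion=[
    {"linear": [0, 0, 0.03], "turn": 0},
    {"linear": [0, 0, 0.03], "turn": 0},
    {"linear": [0, 0, 0.03], "turn": 0},
    {"linear": [0, 0, 0.03], "turn": 0},
  ],
  jaw=1,
  grip_force=6,
)

```text
time_s: 14.48
ee_pos: [0.5186, -0.0215, 0.1634]
eef_rot: [0.003, -0.011, 1.0, 0.003]
contact_force: [0.5, 8.0, 1.4]
grip_width: 0.0156
```

```bash
python3 - <<'E'
from h import *
where(); see('g1'); c=optics.capture('wrist'); save(c,'w4')
for d in (.45,.75): 
  for k in range(0): pass
for g in(.4,.7,1.0,1.3,1.5,1.62):
    print(g,end=' '); go(-125+90*np.sin(g),-35+90*np.cos(g),165)
E
```

```text
t 14.47 stand xyz [-110.3   55.3  163.4] w 15.6 F [0.5 8.  1.4] M [ 1.29 -0.26 -0.06]
0.4 linear [-0.51, -0.18, -0.04] turn -0.06
0.7 linear [-1.09, -0.53, -0.03] turn -0.06
1.0 linear [-1.53, -1.03, -0.03] turn -0.06
1.3 linear [-1.81, -1.65, -0.04] turn -0.06
1.5 linear [-1.89, -2.09, -0.04] turn -0.06
1.62 linear [-1.89, -2.36, -0.04] turn -0.06
```

View pics/w4.png

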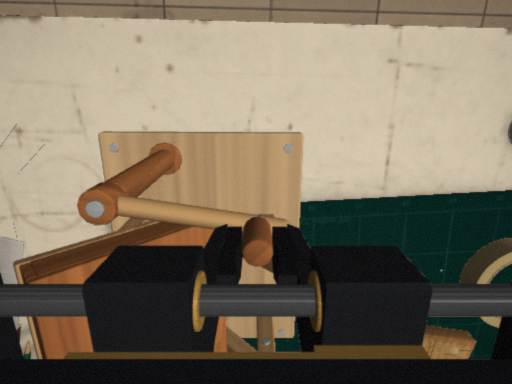

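View pics/g1.png

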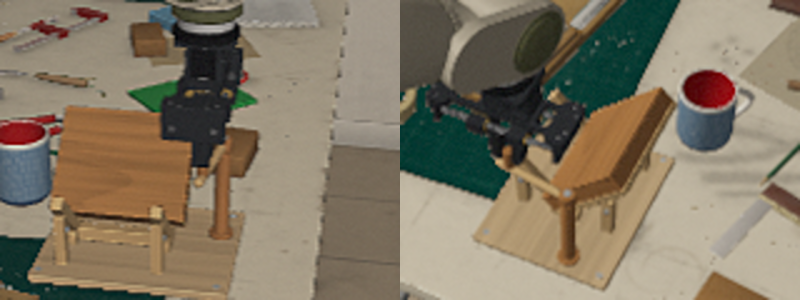

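>>> play_rows(
  motion=[
    {"linear": [-0.15, -0.03, -0.04], "turn": 0},
    {"linear": [-0.3, -0.07, -0.04], "turn": 0},
    {"linear": [-0.51, -0.15, -0.04], "turn": 0},
    {"linear": [-0.81, -0.3, -0.04], "turn": 0},
    {"linear": [-1.08, -0.5, -0.04], "turn": 0},
  ],
)

```text
time_s: 15.25
ee_pos: [0.5638, -0.0391, 0.165]
eef_rot: [0.004, -0.011, 1.0, 0.005]
contact_force: [6.6, 11.7, -7.1]
grip_width: 0.0162
```

```bash
python3 - <<'E'
from h import *
where(); 
for g in(.85,1.0,1.15,1.3,1.45,1.571,1.62):
    print(g,end=' '); go(-125+90*np.sin(g),-33.5+90*np.cos(g),165)
E
```

```text
t 15.25 stand xyz [-65.7  36.5 165. ] w 16.2 F [ 6.6 11.7 -7.1] M [ 1.93 -1.22 -0.1 ]
0.85 linear [-0.21, -0.26, -0.0] turn -0.05
1.0 linear [-0.41, -0.53, -0.0] turn -0.05
1.15 linear [-0.58, -0.83, -0.0] turn -0.05
1.3 linear [-0.69, -1.14, -0.0] turn -0.05
1.45 linear [-0.76, -1.47, -0.01] turn -0.05
1.571 linear [-0.78, -1.74, -0.01] turn -0.05
1.62 linear [-0.78, -1.86, -0.01] turn -0.05
```

>>> play_rows(
  motion=[
    {"linear": [-0.25, -0.22, 0], "turn": 0},
    {"linear": [-0.45, -0.49, 0], "turn": 0},
    {"linear": [-0.63, -0.81, 0], "turn": 0},
    {"linear": [-0.74, -1.13, 0], "turn": 0},
    {"linear": [-0.81, -1.46, 0], "turn": 0},
  ],
)

```text
time_s: 15.88
ee_pos: [0.5982, -0.0977, 0.1652]
eef_rot: [0.005, -0.011, 1.0, 0.004]
contact_force: [2.7, 2.1, -0.2]
grip_width: 0.0156
```

```bash
python3 - <<'E'
from h import *
where(); see('g2'); c=optics.capture('wrist'); save(c,'w5')
E
```

```text
t 15.88 stand xyz [-33.  -23.1 165.2] w 15.6 F [ 2.7  2.1 -0.2] M [ 0.32 -0.4  -0.1 ]
```

View pics/w5.png

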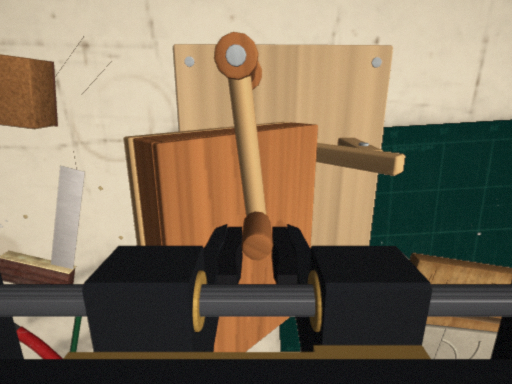

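View pics/g2.png

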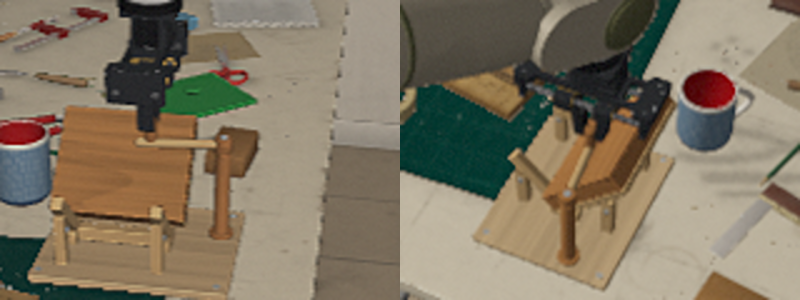

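>>> play_rows(
  motion=[
    {"linear": [0, -0.1, 0], "turn": 0},
    {"linear": [0, -0.2, 0], "turn": 0},
    {"linear": [0, -0.26, 0], "turn": 0},
    {"linear": [0, -0.3, 0], "turn": 0},
    {"linear": [0, -0.3, 0], "turn": 0},
  ],
)

```text
time_s: 16.65
ee_pos: [0.5982, -0.109, 0.1652]
eef_rot: [0.005, -0.011, 1.0, 0.005]
contact_force: [2.7, 4.5, -0.1]
grip_width: 0.0159
```

```bash
python3 - <<'E'
from h import *
where()
E
```

```text
t 16.65 stand xyz [-33.3 -34.4 165.2] w 15.9 F [ 2.7  4.5 -0.1] M [ 0.82 -0.45 -0.07]
```

>>> play_rows(
  motion=[
    {"linear": [0, -0.05, 0], "turn": 0},
    {"linear": [0, -0.08, 0], "turn": 0},
    {"linear": [0, -0.08, 0], "turn": 0},
  ],
)

```text
time_s: 17.02
ee_pos: [0.5982, -0.11, 0.1651]
eef_rot: [0.005, -0.011, 1.0, 0.007]
contact_force: [4.0, 12.8, 1.2]
grip_width: 0.0172
```

```bash
python3 - <<'E'
from h import *
where()
E
```

```text
t 17.02 stand xyz [-33.3 -35.4 165.1] w 17.2 F [ 4.  12.8  1.2] M [ 1.94 -0.53 -0.08]
```

>>> play_rows(
  motion=[
    {"linear": [0, 0, 0], "turn": 0},
    {"linear": [0, 0, 0], "turn": 0},
    {"linear": [0, 0, -0.3], "turn": 0},
    {"linear": [0, 0, -1.2], "turn": 0},
    {"linear": [0, 0, -2.4], "turn": 0},
  ],
  jaw=0.3,
)

```text
time_s: 17.65
ee_pos: [0.5968, -0.1115, 0.2624]
eef_rot: [0.004, -0.011, 1.0, 0.007]
contact_force: [0.3, -1.0, 0.4]
grip_width: 0.0308
```

>>> play_rows(
  motion=[
    {"linear": [1.0, 0.8, -1], "turn": 0},
    {"linear": [2.2, 1.8, -1], "turn": 0},
    {"linear": [3, 2.5, -1], "turn": 0},
    {"linear": [3, 2.5, -1], "turn": 0},
  ],
)

```text
time_s: 18.15
ee_pos: [0.4728, -0.0136, 0.3044]
eef_rot: [0.005, -0.012, 1.0, 0.007]
contact_force: [0.5, -0.7, 0.0]
grip_width: 0.0308
```

```bash
python3 - <<'E'
from h import *
where(); c=optics.capture('wrist'); save(c,'w6'); T=getT(); g=pts(135)
print(np.round(proj(c,s2w(T,[P3(X,g[k]) for k in 'FLA' for X in(-85,85)]+[[-125,-35,142]])),1).tolist())
for gg in(1.4,1.5,1.57): print(gg,np.round(proj(c,s2w(T,[[-125+90*np.sin(gg),-35+90*np.cos(gg),z] for z in(162,177)])),1).tolist())
for l in ['gate_knob','gate_pivot']: print([(np.round(np.array(d['location'])*[512,384],1).tolist(),round(d['p'],2)) for d in optics.spot_point(c,l)])
ov('f1',[135],180,100,160,120,'scene');ov('f2',[135],180,120,140,105,'side')
c=optics.capture('scene'); save(c,'f3')
for l in['sanding_block','masking_tape','try_square','felt_pen']:
    print(l,[(np.round(np.array(d['location'])*[512,384],1).tolist(),round(d['p'],2)) for d in optics.spot_point(c,l)])
E
```

```text
t 18.15 stand xyz [-155.9   64.5  304.4] w 30.8 F [ 0.5 -0.7  0. ] M [ 0.04 -0.   -0.  ]
[[122.9, 240.1], [141.8, 368.0], [109.2, 229.8], [128.7, 351.2], [226.2, 205.6], [230.0, 310.8], [161.8, 197.2]]
1.4 [[178.6, 280.4], [175.2, 288.9]]
1.5 [[170.4, 281.4], [166.7, 289.9]]
1.57 [[164.6, 281.6], [160.6, 290.1]]
[]
[([165.7, 197.7], 0.94)]
sanding_block [([313.4, 236.4], 0.64), ([171.2, 153.5], 0.27)]
masking_tape [([316.0, 237.4], 0.31)]
try_square [([320.8, 204.7], 0.86)]
felt_pen [([125.1, 175.8], 0.62)]
```

View pics/w6.png

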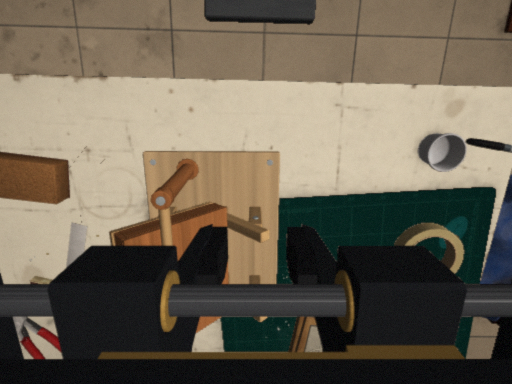

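View pics/f1.png

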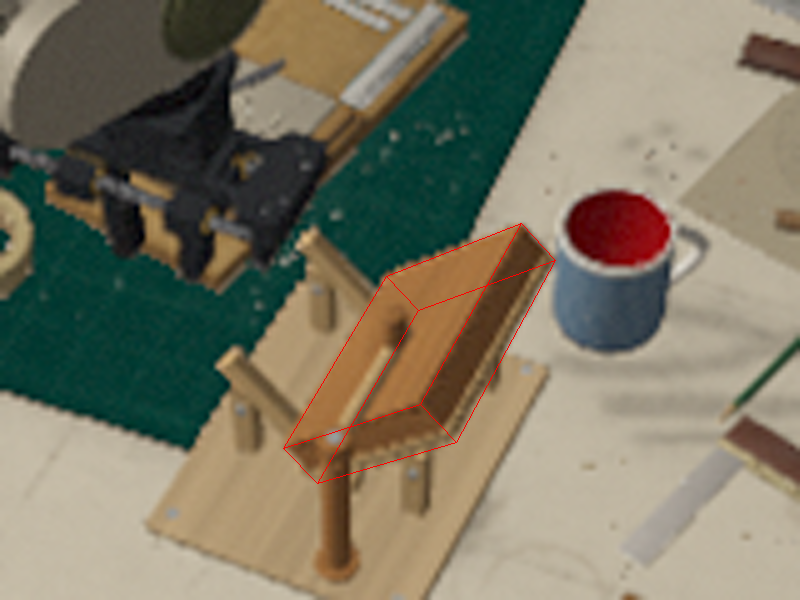

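View pics/f2.png

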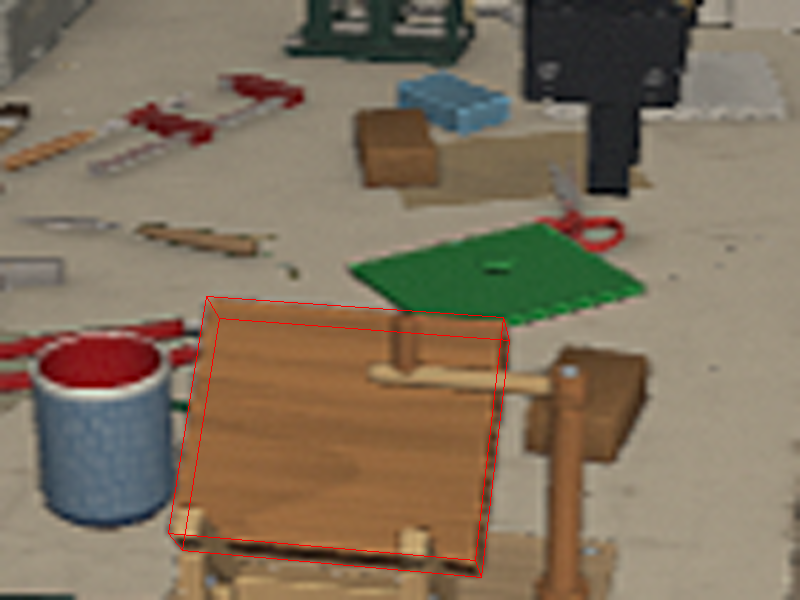

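```bash
python3 - <<'E'
from h import *
print(workorder.sign_off()); print(bot.observe()['time_s'])
E
```

```text
the job is handed in; nothing more can be done
None
the job is handed in; nothing more can be done
```

The box lies on its lid on the right slope and the bar stands at its stop. I handed the job in at about 18.5 s of the 56 s allowed. `sign_off` gives no verdict, so what follows is from my own measurements.

**How it went:** The tool stayed vertical because the moves only turn it about its own axis. I straddled the upper edge between the rails, 28 mm off centre to miss the lid's knob. I raised the box with the left finger and narrowed the jaws to about 2 mm more than the box's thickness at upright. I then lowered it against the right finger while opening the jaws. After that I gripped the bar's peg lightly and swung the bar to its stop.

**Last checks:**
- **Box:** its edges match the drawn home pose to about 2–3 mm in the scene, side and wrist views. The lid looks shut.
- **Bar:** I felt the stop at 12.8 N, and in the side view the bar runs parallel to the box's edge.
- **Robot:** it is clear of everything.
- **Things around:** the block, square and pen were found within about 4 px of their starting points.

**What failed or disagreed:**
- The network gave a low-confidence wrong spot for the tape on the last look (p 0.31, on the block). The wrist picture shows the tape roll lying on the mat; I did not measure its place again.
- It also did not find the bar's peg in the last wrist picture, because the gripper hid it.
- While raising the box, the force on the tool reached about 16 N sideways and 14 N upward, more than its weight alone would give. I put this down to the pad sticking to the box's edge.

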